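# Pack up and level the plant shelf from the push-latch pad box

## Task

Press the bench box's lid to spring it open, and pack up the low stone sett with just those rubber pads that bring it to the height of the half brick, so that the slotted shelf board, laid across the brick and the pads, lies level. Then stand the succulent from the turntable upright on the shelf, right above the half brick, leave the pads you do not need in the box, and press its lid down until the push latch holds it shut; leave the other garden things where they are.

Things in the scene. Friction and masses are not known exactly. Their poses are not given: they have to be found in the camera images.
- box: wooden bench box, fixed, 182 mm (its x) x 330 mm (its y) x 55 mm high without lid; walls and floor 6 mm thick, so its inner floor is 6 mm above the bench. The pads lie flat on that floor in a row along y. Origin: centre of the underside; x points from the front wall to the hinge side. A black latch housing stands 17 mm inwards from the middle of the front wall, clear of the pads.
- lid (a joint): lid angle, rad: about 0 latched shut, grows as it opens; a damped spring drives it to 1.9 (leaning back past upright) in 2 to 3 s, about 1 to 2 N at the edge. Push-push latch: a full press on the lid's front to the stop at -0.05 (8 mm down, 5 to 8 N), then letting go, switches it over: shut springs open; open, swung down and pressed to the stop, stays shut. A short press switches nothing.
- lid_press (a point): point on the lid's outer face, 21 mm in from the middle of its free edge, right above the latch; 71 mm above the bench when shut. Press here.
- lid_edge (a point): middle of the lid's free (front) edge, halfway through its 7 mm thickness, 191 mm from the hinge axis; the lid is 344 mm wide, with a 13 mm skirt turned down (towards the box) along that edge.
- lid_hinge (a point): point on the hinge axis (along the box's y, on its far side at box x = +91 mm, 64 mm above the bench), at the middle of the lid's width.
- pad5a: black rubber packing pad, 45 x 45 mm, 5 mm thick, at first flat in the box (it may be absent). Origin: centre of its underside; z is its thickness.
- pad5b: black rubber packing pad, 45 x 45 mm, 5 mm thick, at first flat in the box (it may be absent). Origin: centre of its underside; z is its thickness.
- pad10a: black rubber packing pad, 45 x 45 mm, 10 mm thick, at first flat in the box (it may be absent). Origin: centre of its underside; z is its thickness.
- pad10b: black rubber packing pad, 45 x 45 mm, 10 mm thick, at first flat in the box (it may be absent). Origin: centre of its underside; z is its thickness.
- pad15: black rubber packing pad, 45 x 45 mm, 15 mm thick, at first flat in the box (it may be absent). Origin: centre of its underside; z is its thickness.
- half_brick: half clay brick, 102 x 102 mm, 65 mm high, fixed on the bench: the high support of the shelf. Origin: centre of the underside.
- sett_a: grey stone sett, 90 x 90 mm, 40 mm high, loose but about 1 kg: the low support, about 0.2 m to the half brick's left (only one of sett_a and sett_b is there). Origin: centre of the underside.
- sett_b: grey stone sett, 90 x 90 mm, 45 mm high, loose but about 1 kg: the low support, about 0.2 m to the half brick's left (only one of sett_a and sett_b is there). Origin: centre of the underside.
- shelf: wooden plant shelf, flat board 300 (its x) x 146 (its y) x 14 mm, about 0.25 kg, at first lying on the bench. Solid but for two finger slots through its middle part: each 90 mm long in x (from -45 to +45 mm) and 26 mm wide, with a 40 mm wide bar between them along the middle line (the place to grasp it) and 27 mm rails outside them. Origin: centre of its underside.
- turntable: round grey plastic turntable, 200 mm across, its top face 28 mm above the bench; the base stays put, the top turns freely with slight friction. Origin: centre of the underside.
- pot: small white ceramic pot with a succulent: 60 mm across at the foot, 62 mm at 40 mm height, a 66 mm rim collar from 42 to 55 mm, the leaves up to 75 mm; about 0.22 kg. Origin: centre of the underside, z up.
- rake: bystander: hand rake with a wooden handle and steel tines, 260 mm long, lying down; origin near its middle, x along it.
- scoop: bystander: yellow plastic scoop, 210 mm long, lying down; origin under the blade.
- pruner: bystander: closed pruner with green grips, 165 mm long, 35 mm high at most, lying down; origin near its pivot, x along it.
- sprayer: bystander: white spray bottle, 72 mm across, 185 mm tall; origin centre of the underside.
- clay_pot: bystander: empty clay pot, 100 mm across, 85 mm tall; origin centre of the underside.
- twine: bystander: spool of twine, 52 mm across, 58 mm tall, standing; origin centre of the underside.

How it is judged (in metres and radians):
On the way, in this order (a step that is already met when the one before it is completed fails the run):
1. the box lid has sprung open (value of joint lid above 1.3 rad), for 0.2 s.
2. the shelf lies level, let go, on the half brick and on the pads (angle between shelf's own z axis and vertical below 0.012 rad and contact force between shelf and half_brick above 0.2 N and (contact force between shelf and pad5a above 0.2 N or contact force between shelf and pad5b above 0.2 N or contact force between shelf and pad10a above 0.2 N or contact force between shelf and pad10b above 0.2 N or contact force between shelf and pad15 above 0.2 N) and contact force between the fingers and shelf below 0.05 N), for 0.4 s.
At the end, for the whole second after the job is handed in: Lid latched (under 0.03 rad); shelf on half brick and pads, level within 0.012 rad; pot on it, upright within 0.08 rad, its centre within 40 mm of the half brick's seen from above; every pad in the box or within 30 mm of the sett's centre; all at rest, let go (all of step 2 and contact force between pot and shelf above 0.8 N and angle between pot's own z axis and vertical below 0.08 rad and horizontal distance between pot and half_brick below 0.04 m and value of joint lid below 0.03 rad and velocity of joint lid below 0.05 rad/s and ((x of pad5a in the frame of box between -0.085 and 0.085 m and y of pad5a in the frame of box between -0.16 and 0.16 m and height (world z) of pad5a below 0.04 m) or horizontal distance between pad5a and sett_a below 0.03 m or horizontal distance between pad5a and sett_b below 0.03 m) and ((x of pad5b in the frame of box between -0.085 and 0.085 m and y of pad5b in the frame of box between -0.16 and 0.16 m and height (world z) of pad5b below 0.04 m) or horizontal distance between pad5b and sett_a below 0.03 m or horizontal distance between pad5b and sett_b below 0.03 m) and ((x of pad10a in the frame of box between -0.085 and 0.085 m and y of pad10a in the frame of box between -0.16 and 0.16 m and height (world z) of pad10a below 0.04 m) or horizontal distance between pad10a and sett_a below 0.03 m or horizontal distance between pad10a and sett_b below 0.03 m) and ((x of pad10b in the frame of box between -0.085 and 0.085 m and y of pad10b in the frame of box between -0.16 and 0.16 m and height (world z) of pad10b below 0.04 m) or horizontal distance between pad10b and sett_a below 0.03 m or horizontal distance between pad10b and sett_b below 0.03 m) and ((x of pad15 in the frame of box between -0.085 and 0.085 m and y of pad15 in the frame of box between -0.16 and 0.16 m and height (world z) of pad15 below 0.04 m) or horizontal distance between pad15 and sett_a below 0.03 m or horizontal distance between pad15 and sett_b below 0.03 m) and linear speed of each of shelf, pot below 0.02 m/s); the robot touches nothing.
It fails at once if a bystander (rake, scoop, pruner, sprayer, clay pot or twine) is moved more than 40 mm (distance of any of rake, scoop, pruner, sprayer, clay_pot, twine from where it was at the start of the episode above 0.04 m).
Of pad5a, pad5b, pad10a, pad10b, pad15 only 4 to 5 are there at a start; the rules pass over those that are not, and their reading is None.
Of sett_a, sett_b only 1 to 1 are there at a start; the rules pass over those that are not, and their reading is None.
At some moment in a run one of pot may be knocked a few centimetres aside while the robot is not near it.
It also fails if it takes over 184 s, if anything falls off the work surface, if the arm or the gripper's body presses on something with over 40 N, if the wrist force passes 120 N, or if a joint passes its speed limit or range.

## Robot

A 6-joint arm with a two-finger parallel gripper is mounted at the origin on the work surface. World frame = base frame: x ahead of the robot, y to its left, z up, the work surface at z = 0. Lengths are in mm, angles in rad, forces in N, time in s.
With the tool pointing down it reaches from about 350 to 775 mm from the base axis. Payload 7.3 kg.
Tool frame: the origin (TCP) lies on the front face of the gripper's body, between the roots of the fingers; the fingertips stand 66 mm ahead of it and the grasp point (between the pads) lies 47 mm ahead of it (bot.tip_extent is the distance from the TCP to the fingertips, in mm); z points along the fingers, y is the line along which they close (so a half turn about z gives the same grasp; the last joint's range is limited). The gripper opens to 92 mm and grips with 3 to 60 N. Pads are 19 mm wide; open, the fingers measure 130 mm over their backs; the gripper's body (75 mm by 190 mm) begins 47 mm behind the grasp point.
Start: joints at [-0.146, 0.342, 1.524, -0, 1.275, -0.146], TCP at [525.013, 0.02, 292.241] pointing down, gripper open.
Joint ranges: [-2.53, 2.53], [-0.77, 2.02], [0.04, 2.7], [-1, 4.14], [0.28, 2.66], [-3.11, 3.11]. Speed limits (rad/s): [2.57, 2.57, 3.14, 3.14, 3.14, 3.14].

## Interface

Orientations are given as [roll, pitch, yaw] about the fixed x, y, z axes, in that order (R = Rz(yaw) Ry(pitch) Rx(roll)).
In Python, from plant import readout, viewer, order, bot gives the robot as it stands.
- The arm moves only by the shell command python3 -m creep 'ROWS'. ROWS is text: rows parted by semicolons, each of 7 numbers parted by spaces: the shift along the world's x, y, z in m, then the turn, a rotation vector about the world's x, y, z in rad, then the opening in per cent of the stroke, from 0 (shut) to 100 (fully open). A call has 1 to 8 rows; each row shifts and turns the commanded pose from where the row before left it; what a row does not reach is not made up. A row lasts 1/12 s, in which the tool goes at most 41.7 mm and 7.16 degrees, less where a joint would pass 70% of its speed; a pose out of reach is approached as far as the arm can. A call is refused whole if a number of a shift passes 0.0417 or a number of a turn 0.125, either way. A call with a gripper value outside its range is refused whole. The fingers move at their own pace and stop on an object; the grip force is fixed at half the most. Time passes only in rows, so rows that do not move let the fingers close. It gives the time, the measured TCP pose, the force, the opening and the grip force at its end, in the units of the state.
- readout.get_obs(): the state, without advancing time (a new reading comes with each control period).
- viewer.capture(name): name is "scene" or "side" or "wrist"; returns the picture (400x640x3 uint8, red, green, blue); there is no depth.
- viewer.camera_info(name): a dict with "fx", "fy", "cx", "cy" (pixels), "D" ([k1, k2, p1, p2, k3] as OpenCV has them; the pictures are not rectified), "origin" and "rotation" of the camera in the world. Camera axes: x right, y up, looking along -z (the intrinsics and any distortion apply to the point x, -y, -z); pixel columns grow to the right and rows downward; lengths in mm; the calibration is good to about 2 mm. A picture is of the moment at which its call begins: read the wrist's pose just before it. camera_info takes no time and is no camera call; for the wrist camera it gives the pose at the moment of the call.
- order.close_job(): hands the job in; it is judged then, once.
The state is a dict: "time": time; "joint_positions": joint angles; "dq": joint speeds; "tau": joint torques, N m; "tool_pos": TCP position; "tcp_rot": TCP orientation; "contact_force": force on the tool from outside, world axes, zero at the start; "moment": the same for the moment, N m; "grip_width": finger opening in mm; "finger_force": force on a finger pad.
Only numpy, scipy, OpenCV 4.12 (cv2) and the standard library are available. Lean on these libraries where they do the work, as an engineer would, in place of code of your own. Each camera call takes 0.05 s, during which the arm holds its last target. There are 200 camera calls.

## Working session

There is one attempt and no reset: what is moved stays moved. The work goes in short steps, Python scripts to look and compute and a shell command to move; the robot and the scene stay as the last step left them, time stands still between calls to the robot, and variables do not carry over. Pictures are saved under pics/ and viewed, at most 17 in all, crops included, and the job is handed in when it is done.

```bash
ls; mkdir -p pics
python3 - <<'E'
from plant import readout, viewer
import cv2, numpy as np
print(readout.get_obs())
for n in ["scene","side","wrist"]:
    i=viewer.camera_info(n); print(n,i)
    cv2.imwrite(f"pics/{n}0.png",viewer.capture(n)[:,:,::-1])
E
```

```text
pics
{'time': 0.0, 'joint_positions': array([-1.45950084e-01,  3.42758120e-01,  1.52501189e+00,  2.84435789e-06,
        1.27542277e+00, -1.45996141e-01]), 'dq': array([ 1.16443781e-04,  8.64908868e-04,  3.17228409e-05, -1.39608706e-03,
        8.67364798e-04, -2.24996664e-04]), 'tau': array([ 7.61924657e-04, -4.31245601e+01, -2.44219762e+01,  7.17750052e-02,
        5.59406646e-02, -1.04314388e-04]), 'tool_pos': array([5.24691144e+02, 9.45594945e-02, 2.91528311e+02]), 'tcp_rot': array([-3.14000995e+00, -2.35474168e-04,  1.57084137e+00]), 'contact_force': array([-0.17432528,  0.51330085,  0.31472145]), 'moment': array([ 0.07293179,  0.00413746, -0.0169598 ]), 'finger_force': 0.0, 'grip_width': 92.10535484769584}
scene {'fx': 379.7117770196094, 'fy': 379.7117770196094, 'cx': 319.2594098134498, 'cy': 201.90030282112497, 'D': array([-0.022964,  0.      ,  0.      ,  0.      ,  0.      ]), 'origin': array([1258.91697022, -509.5403699 ,  988.51815404]), 'rotation': array([ 0.76576211, -0.01302948,  0.94092478])}
side {'fx': 379.7728673768414, 'fy': 379.7728673768414, 'cx': 323.5924490089715, 'cy': 198.50519818084987, 'D': array([0.00584822, 0.        , 0.        , 0.        , 0.        ]), 'origin': array([ 303.71662894,  948.4125249 , 1176.21202065]), 'rotation': array([ 7.31382761e-01,  6.01274967e-04, -2.87449540e+00])}
wrist {'fx': 327.60194129206695, 'fy': 327.60194129206695, 'cx': 317.04555373650464, 'cy': 192.90889684873895, 'D': array([0.00193968, 0.        , 0.        , 0.        , 0.        ]), 'origin': array([525.74176285,  83.99387995, 385.06902312]), 'rotation': array([-0.31463111,  0.00034649, -0.00136331])}
```

View pics/scene0.png

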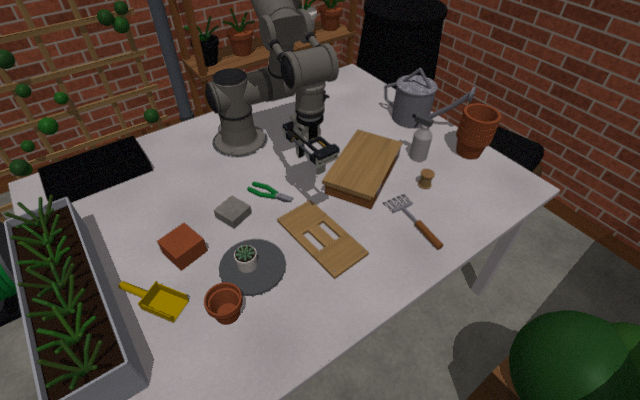

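View pics/side0.png

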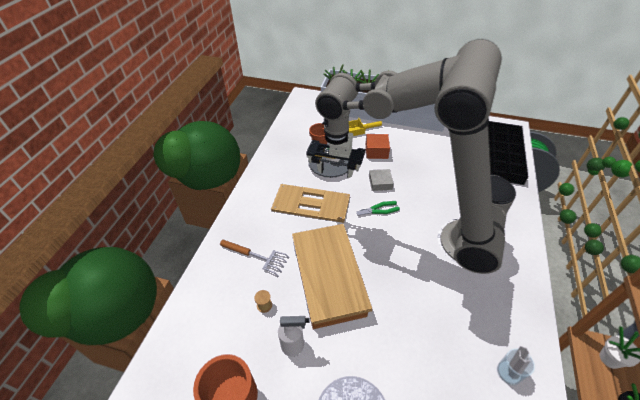

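```bash
cat > h.py <<'E'
import cv2, numpy as np
from scipy.spatial.transform import Rotation as Ro
from plant import readout, viewer
def ray(uv, i):
    K=np.array([[i['fx'],0,i['cx']],[0,i['fy'],i['cy']],[0,0,1]])
    p=cv2.undistortPoints(np.float64(uv).reshape(-1,1,2),K,np.float64(i['D'])).reshape(-1,2)
    d=np.c_[p[:,0],-p[:,1],-np.ones(len(p))]
    return Ro.from_euler('xyz',i['rotation']).apply(d)
def onplane(uv,i,z):
    d=ray(uv,i); o=np.array(i['origin'])
    return o+d*((z-o[2])/d[:,2])[:,None]
def proj(P,i):
    R=Ro.from_euler('xyz',i['rotation']); c=R.inv().apply(np.atleast_2d(P)-i['origin'])
    c=c*[1,-1,-1]
    K=np.array([[i['fx'],0,i['cx']],[0,i['fy'],i['cy']],[0,0,1]])
    return cv2.projectPoints(c,np.zeros(3),np.zeros(3),K,np.float64(i['D']))[0].reshape(-1,2)
def tri(uv1,i1,uv2,i2):
    d1,d2=ray(uv1,i1)[0],ray(uv2,i2)[0]; A=np.c_[d1,-d2]
    t=np.linalg.lstsq(A,np.array(i2['origin'])-i1['origin'],rcond=None)[0]
    a=i1['origin']+t[0]*d1; b=i2['origin']+t[1]*d2
    return (a+b)/2, np.linalg.norm(a-b)
def blobs(m,amin=60):
    m=cv2.morphologyEx(m.astype(np.uint8)*255,cv2.MORPH_OPEN,np.ones((3,3)))
    cs,_=cv2.findContours(m,cv2.RETR_EXTERNAL,cv2.CHAIN_APPROX_NONE)
    return sorted([c for c in cs if cv2.contourArea(c)>amin],key=cv2.contourArea,reverse=True)
def quad(c):
    return cv2.boxPoints(cv2.minAreaRect(c))
def shot(name,fn=None):
    i=viewer.camera_info(name); im=viewer.capture(name)
    if fn: cv2.imwrite('pics/'+fn,im[:,:,::-1])
    return im,i
E
cat > a.py <<'E'
from h import *
for n,f in (("scene","pics/scene0.png"),("side","pics/side0.png")):
    i=viewer.camera_info(n); im=cv2.imread(f); hsv=cv2.cvtColor(im,cv2.COLOR_BGR2HSV)
    H,S,V=cv2.split(hsv)
    pts={"scene":dict(brick=(182,240,65),sett=(233,208,42),table=(252,263,28),pot=(245,250,65),shelf=(322,236,14),boxN=(360,165,71),sprayer=(420,145,90),twine=(427,180,30),rake=(412,218,10),pruner=(270,191,10),clay=(223,302,40),scoop=(165,300,10)),
     "side":dict(brick=(377,142,65),sett=(381,177,42),shelf=(312,202,14),boxN=(330,270,71),sprayer=(291,330,90),twine=(263,298,50),rake=(255,253,10),pruner=(380,209,10),clay=(318,133,50))}[n]
    for k,(u,v,z) in pts.items(): print(n,k,onplane([(u,v)],i,z)[0].round())
    m=(H>8)&(H<25)&(S>70)&(V>110)
    if 1:
        for c in blobs(m,700):
            a=cv2.approxPolyDP(c,4,True).reshape(-1,2); print(cv2.contourArea(c),a.tolist())
E
python3 a.py
```

```text
scene brick [ 436. -416.   65.]
scene sett [ 384. -219.   42.]
scene table [ 610. -273.   28.]
scene pot [ 581. -277.   65.]
scene shelf [640. -31.  14.]
scene boxN [487. 255.  71.]
scene sprayer [547. 506.  90.]
scene twine [663. 439.  30.]
scene rake [754. 271.  10.]
scene pruner [357. -60.  10.]
scene clay [ 685. -405.   40.]
scene scoop [ 565. -534.   10.]
3008.0 [[279, 217], [333, 275], [366, 253], [316, 205], [306, 202]]
2896.5 [[357, 130], [324, 180], [374, 195], [401, 142]]
side brick [ 425. -409.   65.]
side sett [ 371. -215.   42.]
side shelf [620. -26.  14.]
side boxN [461. 296.  71.]
side sprayer [517. 533.  90.]
side twine [646. 441.  50.]
side rake [752. 263.  10.]
side pruner [347. -66.  10.]
side clay [ 706. -419.   50.]
5063.0 [[342, 224], [293, 234], [312, 322], [371, 310]]
1834.5 [[273, 203], [277, 210], [344, 219], [349, 194], [280, 185]]
1787.5 [[571, 335], [581, 399], [617, 399], [618, 379], [613, 383], [599, 352]]
```

View pics/wrist0.png

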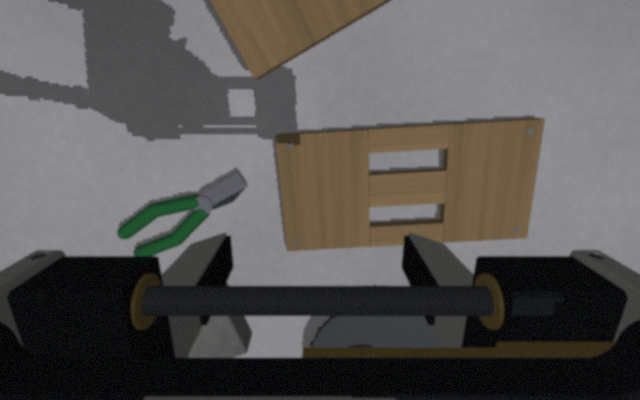

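```bash
cat > b.py <<'E'
from h import *
i=viewer.camera_info("side");print(onplane([(342,224),(293,234),(312,322),(371,310)],i,70).round())
i=viewer.camera_info("scene");print(onplane([(357,130),(324,180),(374,195),(401,142)],i,70).round())
E
python3 b.py
python3 - <<'E'
import cv2
im=cv2.imread('pics/side0.png')[170:340,200:420]; b=cv2.imread('pics/scene0.png')[120:290,140:420]
import numpy as np
A=cv2.resize(im,None,fx=2.8,fy=2.8,interpolation=2)[:300*2];B=cv2.resize(b,None,fx=2.8,fy=2.8,interpolation=2)
cv2.imwrite('pics/c1.png',B[:600,:800]);
E
```

```text
[[467.  95.  70.]
 [627. 186.  70.]
 [468. 485.  70.]
 [302. 400.  70.]]
[[310. 389.  70.]
 [475.  98.  70.]
 [634. 193.  70.]
 [473. 481.  70.]]
```

View pics/c1.png

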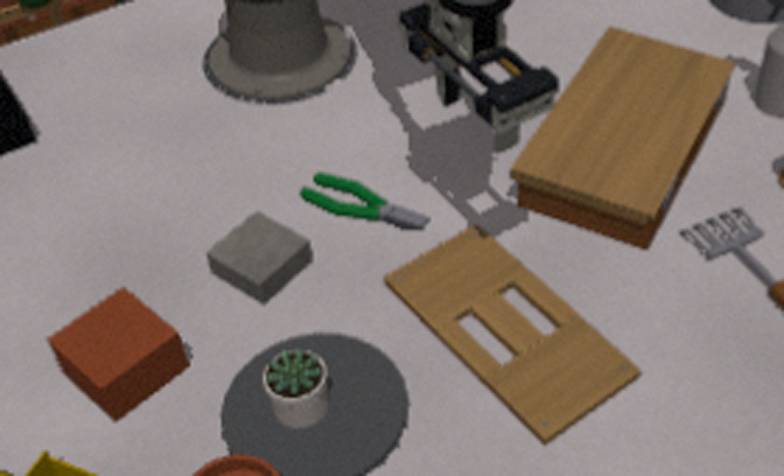

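```bash
python3 -m creep '-0.015 0.038 0 0 0 0 100; -0.015 0.038 0 0 0 0 100; -0.015 0.038 0 0 0 0 100;-0.015 0.038 0 0 0 0 100; 0 0 0 0 0 0 100;0 0 0 0 0 0 100'
python3 - <<'E'
from h import *
shot("wrist","w1.png")
E
```

```text
time: 0.65
tool_pos: [464.1, 153.7, 292.2]
tcp_rot: [-3.141, 0.0, 1.575]
contact_force: [-0.2, -0.4, 0.8]
grip_width: 92.1
finger_force: 0.0
```

View pics/w1.png

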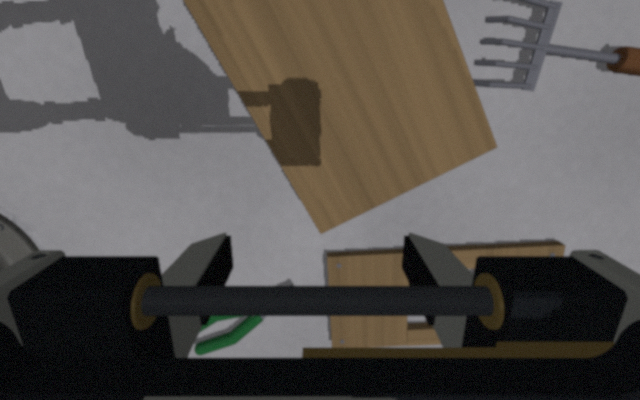

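```bash
cat > b.py <<'E'
from h import *
i=viewer.camera_info("scene");print(onplane([(325.7,194),(371.5,207.5)],i,0).round());print(onplane([(357.3,130.5),(323.5,181),(373,198),(401.5,141.5)],i,69).round())
i=viewer.camera_info("wrist");print(i,onplane([(320,232),(496,147)],i,71).round())
im=cv2.imread('pics/scene0.png')[110:230,310:420];A=cv2.resize(im,None,fx=5,fy=5,interpolation=2)
im=cv2.imread('pics/side0.png')[215:335,280:385];B=cv2.resize(im,None,fx=5,fy=5,interpolation=2)
cv2.imwrite('pics/c2.png',np.hstack([A,B])[:600]); 
c=cv2.imread('pics/c2.png'); cv2.imwrite('pics/c2.png',cv2.resize(c,(800,int(c.shape[0]*800/c.shape[1]))))
E
python3 b.py
```

```text
[[479. 104.   0.]
 [629. 197.   0.]]
[[313. 389.  69.]
 [477.  94.  69.]
 [642. 181.  69.]
 [471. 486.  69.]]
{'fx': 327.60194129206695, 'fy': 327.60194129206695, 'cx': 317.04555373650464, 'cy': 192.90889684873895, 'D': array([0.00193968, 0.        , 0.        , 0.        , 0.        ]), 'origin': array([465.53018331, 236.42166694, 385.5819413 ]), 'rotation': array([-0.31532689, -0.00115667,  0.00082637])} [[469.  91.  71.]
 [639. 181.  71.]]
```

View pics/c2.png

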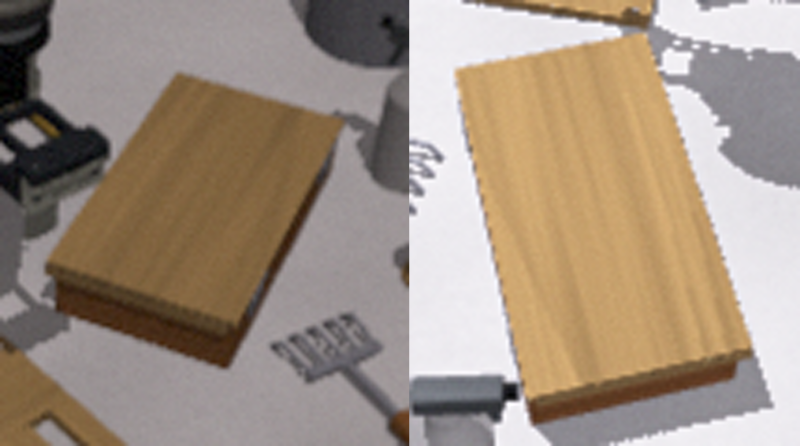

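```bash
python3 -m creep '-0.014 0.025 -0.03 0 0 0 0; -0.014 0.025 -0.03 0 0 0 0; -0.014 0.025 -0.035 0 0 0 0;-0.014 0.025 -0.04 0 0 0 0; 0 0 -0.01 0 0 0 0;0 0 -0.005 0 0 0 0;0 0 0 0 0 0 0; 0 0 0 0 0 0 0'
```

```text
time: 1.37
tool_pos: [413.7, 245.3, 151.7]
tcp_rot: [3.14, -0.0, 1.569]
contact_force: [0.7, -0.3, -0.3]
grip_width: 43.3
finger_force: 0.0
```

```bash
python3 -m creep '-0.006 0.007 0 0 0 0 0; 0 0 0 0 0 0 0; 0 0 0 0 0 0 0;0 0 0 0 0 0 0; 0 0 -0.008 0 0 0 0;0 0 -0.006 0 0 0 0;0 0 0 0 0 0 0'
```

```text
time: 1.95
tool_pos: [405.9, 253.0, 136.0]
tcp_rot: [-3.14, 0.001, 1.571]
contact_force: [0.1, -0.6, 1.2]
grip_width: 1.3
finger_force: 0.9
```

```bash
python3 -m creep '0 0 -0.005 0 0 0 0; 0 0 -0.004 0 0 0 0; 0 0 -0.002 0 0 0 0;0 0 0 0 0 0 0; 0 0 0 0 0 0 0'
```

```text
time: 2.37
tool_pos: [406.3, 253.1, 126.7]
tcp_rot: [3.141, 0.0, 1.571]
contact_force: [-4.0, -2.2, 12.9]
grip_width: 0.3
finger_force: 6.5
```

```bash
python3 -m creep '0 0 0.04 0 0 0 0; 0 -0.02 0.04 0 0 -0.12 0; 0 -0.03 0.04 0 0 -0.12 0;0.01 -0.03 0.04 0 0 -0.12 0; 0.01 -0.03 0.02 0 0 -0.12 50; 0.01 -0.03 0 0 0 -0.12 100; 0 0 0 0 0 -0.12 100; 0 0 0 0 0 -0.12 100'; python3 -m creep '0 0 0 0 0 -0.12 100; 0 0 0 0 0 -0.12 100; 0 0 0 0 0 0 100; 0 0 0 0 0 0 100; 0 0 0 0 0 0 100; 0 0 0 0 0 0 100; 0 0 0 0 0 0 100; 0 0 0 0 0 0 100';python3 -m creep '0 0 0 0 0 0 100; 0 0 0 0 0 0 100; 0 0 0 0 0 0 100; 0 0 0 0 0 0 100; 0 0 0 0 0 0 100; 0 0 0 0 0 0 100; 0 0 0 0 0 0 100; 0 0 0 0 0 0 100';python3 -m creep '0 0.02 0 0 0 0 100; 0 0.03 0 0 0 0 100; 0 0.04 0 0 0 0 100; 0 0.035 0 0 0 0 100; 0 0.035 0 0 0 0 100; 0 0 0 0 0 0 100; 0 0 0 0 0 0 100; 0 0 0 0 0 0 100'
python3 - <<'E'
from h import *
im,i=shot("wrist","w2.png"); s,_=shot("side","s2.png"); c,_=shot("scene","sc2.png")
print(i)
cv2.imwrite('pics/m2.png',np.vstack([im[:,:,::-1],cv2.resize(np.hstack([s[60:340,200:520],c[100:380,80:400]]),(640,280))[:199,:,::-1]]))
E
```

```text
time: 3.03
tool_pos: [435.1, 123.5, 289.5]
tcp_rot: [3.141, -0.001, 0.722]
contact_force: [-0.1, 0.5, -0.1]
grip_width: 22.6
finger_force: 0.0
time: 3.7
tool_pos: [434.4, 125.1, 289.4]
tcp_rot: [3.142, 0.0, 0.492]
contact_force: [0.1, 0.7, -0.3]
grip_width: 75.8
finger_force: 0.0
time: 4.37
tool_pos: [434.4, 125.1, 289.4]
tcp_rot: [3.142, -0.0, 0.491]
contact_force: [0.3, 0.2, -0.4]
grip_width: 91.4
finger_force: 0.0
time: 5.03
tool_pos: [434.2, 284.9, 289.1]
tcp_rot: [3.141, 0.001, 0.491]
contact_force: [0.2, 0.3, 0.0]
grip_width: 92.1
finger_force: 0.0
{'fx': 327.60194129206695, 'fy': 327.60194129206695, 'cx': 317.04555373650464, 'cy': 192.90889684873895, 'D': array([0.00193968, 0.        , 0.        , 0.        , 0.        ]), 'origin': array([509.54212093, 324.37191227, 382.48666025]), 'rotation': array([-3.14722143e-01, -1.03893480e-03, -1.08063488e+00])}
```

View pics/m2.png

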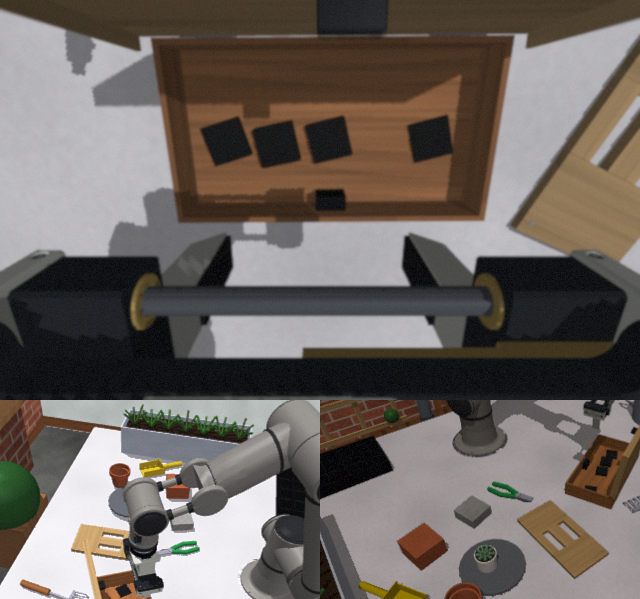

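```bash
cat > pads.py <<'E'
from h import *
def pads(im,i,z=15,crop=None,out=True):
    V=im.max(2); m=V<45
    r=[]
    for c in blobs(m,150):
        (u,v),(w,h),a=cv2.minAreaRect(c)
        if max(w,h)/min(w,h)>1.35: continue
        q=onplane(cv2.boxPoints(cv2.minAreaRect(c)),i,z); e=q[1]-q[0]; s=[np.linalg.norm(q[k]-q[k-1]) for k in (1,2)]
        if not 35<min(s)<60: continue
        ctr=q.mean(0); r.append((ctr,np.degrees(np.arctan2(e[1],e[0]))%90,s,(round(u),round(v))))
        if out: print((round(u),round(v)),ctr.round(1),'ang mod90',round(r[-1][1],1),np.round(s,1))
    return r
if __name__=="__main__":
    import ast
    i={'fx': 327.60194129206695, 'fy': 327.60194129206695, 'cx': 317.04555373650464, 'cy': 192.90889684873895, 'D':[0.00193968,0,0,0,0],'origin':[509.54212093, 324.37191227, 382.48666025],'rotation':[-3.14722143e-01,-1.03893480e-03,-1.08063488]}
    im=cv2.imread('pics/w2.png')[:,:,::-1]
    pads(im,i)
    V=im.max(2); print(V[141,200:255].tolist())
    # box inner/outer corners: rim z=55
    q=onplane([(153,39),(513,37),(485,218),(181,221)],i,55); print(q.round(),q.mean(0).round())
E
python3 pads.py
```

```text
(276, 144) [432.9 335.5  15. ] ang mod90 40.9 [44.6 44.1]
(226, 141) [409.8 386.4  15. ] ang mod90 47.7 [43.9 43.3]
(328, 139) [465.2 286.4  15. ] ang mod90 40.4 [42.5 43.3]
(430, 139) [520.  185.7  15. ] ang mod90 42.2 [44.8 42. ]
[126, 130, 125, 111, 82, 55, 24, 25, 28, 27, 26, 26, 28, 30, 31, 27, 30, 24, 25, 22, 31, 25, 26, 27, 31, 25, 31, 23, 27, 27, 25, 29, 26, 29, 32, 32, 29, 33, 32, 29, 25, 27, 25, 27, 24, 27, 36, 52, 89, 116, 126, 125, 112, 93, 70]
[[475. 475.  55.]
 [631. 187.  55.]
 [476. 101.  55.]
 [318. 389.  55.]] [475. 288.  55.]
```

```bash
python3 -m creep '-0.004 0.017 -0.03 0 0 0 0; -0.004 0.017 -0.03 0 0 0 0; -0.004 0.017 -0.03 0 0 0 0; -0.004 0.017 -0.03 0 0 0 0; -0.004 0.017 -0.03 0 0 0 0; -0.004 0.016 -0.03 0 0 0 0; 0 0 0 0 0 0 0; 0 0 0 0 0 0 0'; python3 -m creep '0 0 0 0 0 0 0; 0 0 0 0 0 0 0; 0 0 0 0 0 0 0;0 0 0 0 0 0 0'
```

```text
time: 5.85
tool_pos: [410.0, 385.2, 108.1]
tcp_rot: [3.141, 0.004, 0.49]
contact_force: [0.4, -0.8, 0.6]
grip_width: 43.3
finger_force: 0.0
time: 6.18
tool_pos: [411.1, 385.9, 110.9]
tcp_rot: [-3.141, -0.002, 0.49]
contact_force: [-0.1, -0.4, -0.5]
grip_width: 16.6
finger_force: 0.0
```

```bash
python3 -m creep '0 0 -0.01 0 0 0 0; 0 0 -0.01 0 0 0 0; 0 0 -0.005 0 0 0 0;0 0 0 0 0 0 0;0 0 0 0 0 0 0'; python3 -m creep '0 0 -0.003 0 0 0 0; 0 0 -0.002 0 0 0 0; 0 0 0 0 0 0 0;0 0 0 0 0 0 0'
```

```text
time: 6.6
tool_pos: [410.1, 385.9, 83.6]
tcp_rot: [3.141, 0.002, 0.491]
contact_force: [-0.1, 0.5, -0.5]
grip_width: 0.6
finger_force: 0.0
time: 6.93
tool_pos: [410.7, 386.3, 81.7]
tcp_rot: [-3.142, -0.002, 0.491]
contact_force: [-5.0, -3.2, 17.1]
grip_width: 0.5
finger_force: 8.8
```

```bash
python3 -m creep '0 0 0.02 0 0 0 0; 0.008 -0.017 0 0 0 0 0; 0.008 -0.017 0 0 0 0 0;0.007 -0.017 0 0 0 0 0;0 0 0 0 0 0 0; 0 0 -0.01 0 0 0 0; 0 0 -0.006 0 0 0 0;0 0 0 0 0 0 0'; python3 -m creep '0 0 0 0 0 0 0';  python3 -m creep '0 0 -0.003 0 0 0 0; 0 0 -0.002 0 0 0 0; 0 0 0 0 0 0 0;0 0 0 0 0 0 0'
```

```text
time: 7.6
tool_pos: [434.1, 335.6, 86.5]
tcp_rot: [3.14, -0.003, 0.492]
contact_force: [-5.3, -8.9, 33.9]
grip_width: 0.5
finger_force: 17.0
time: 7.68
tool_pos: [434.1, 335.6, 86.6]
tcp_rot: [3.14, -0.003, 0.492]
contact_force: [-5.4, -9.5, 33.6]
grip_width: 0.5
finger_force: 16.9
time: 8.02
tool_pos: [434.1, 335.6, 86.2]
tcp_rot: [3.14, -0.005, 0.493]
contact_force: [-16.8, -18.4, 75.5]
grip_width: 0.7
finger_force: 37.7
```

```bash
python3 -m creep '0 0 0.03 0 0 0 0; 0.011 -0.017 0 0 0 0 0; 0.01 -0.016 0 0 0 0 0;0.01 -0.016 0 0 0 0 0;0 0 0 0 0 0 0; 0 0 0 0 0 0 0'
```

```text
time: 8.52
tool_pos: [464.2, 286.3, 107.6]
tcp_rot: [-3.141, 0.001, 0.49]
contact_force: [-0.5, -0.4, 0.7]
grip_width: 0.4
finger_force: 0.0
```

```bash
python3 -m creep '0 0 -0.015 0 0 0 0; 0 0 -0.011 0 0 0 0; 0 0 -0.002 0 0 0 0;0 0 0 0 0 0 0;0 0 0 0 0 0 0'
```

```text
time: 8.93
tool_pos: [463.8, 287.2, 81.7]
tcp_rot: [-3.141, -0.0, 0.492]
contact_force: [-5.0, -2.3, 18.5]
grip_width: 0.1
finger_force: 9.5
```

```bash
python3 -m creep '0 0 0.03 0 0 0 0; -0.013 0.025 0.03 0 0 -0.123 40; -0.013 0.025 0 0 0 -0.123 65;-0.014 0.025 0 0 0 -0.123 65;-0.014 0.025 0 0 0 -0.123 65;0 0 0 0 0 -0.123 65; 0 0 0 0 0 -0.123 65; 0 0 0 0 0 -0.123 65'; python3 -m creep '0 0 0 0 0 -0.123 65; 0 0 0 0 0 -0.123 65; 0 0 0 0 0 -0.123 65; 0 0 0 0 0 0 65; 0 0 0 0 0 0 65; 0 0 0 0 0 0 65'
python3 - <<'E'
from h import *
from pads import pads
print(readout.get_obs()['joint_positions'].round(2))
im,i=shot("wrist","w3.png"); print(i['origin']); pads(im,i,z=16)
E
```

```text
time: 9.6
tool_pos: [408.8, 387.4, 139.3]
tcp_rot: [3.14, 0.001, -0.374]
contact_force: [-0.4, -0.0, 0.8]
grip_width: 42.6
finger_force: 0.0
time: 10.1
tool_pos: [409.9, 386.4, 139.9]
tcp_rot: [3.141, 0.0, -0.735]
contact_force: [-1.1, -0.2, 0.5]
grip_width: 59.6
finger_force: 0.0
[0.62 0.57 1.61 0.   0.96 2.93]
[473.42939233 329.50945359 233.28892774]
(380, 46) [464.6 285.7  16. ] ang mod90 42.2 [43.2 43. ]
(352, 139) [432.6 335.1  16. ] ang mod90 40.0 [44.2 43.4]
(318, 211) [410.1 385.6  16. ] ang mod90 44.6 [44.3 41.5]
```

View pics/w3.png

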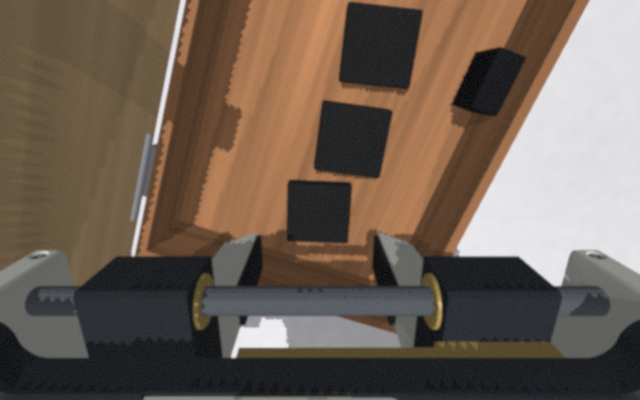

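```bash
python3 -m creep '0 0 -0.03 0 0 0 65; 0 0 -0.02 0 0 0 65; 0 0 -0.012 0 0 0 65;0 0 -0.0035 0 0 0 65;0 0 0 0 0 0 65;0 0 0 0 0 0 65'
```

```text
time: 10.65
tool_pos: [410.7, 386.3, 75.4]
tcp_rot: [-3.141, -0.0, -0.738]
contact_force: [-0.1, 0.0, 0.6]
grip_width: 59.8
finger_force: 0.0
```

```bash
python3 -m creep '0 0 -0.001 0 0 0 0; 0 0 0 0 0 0 0;0 0 0 0 0 0 0;0 0 0 0 0 0 0;0 0 0 0 0 0 0'; python3 -m creep '0 0 0.03 0 0 0 0;0 0 0.04 0 0 0 0;0 0 0.04 0 0 0 0;0 0 0 0 0 0 0'
```

```text
time: 11.07
tool_pos: [410.7, 386.3, 74.7]
tcp_rot: [-3.14, -0.0, -0.739]
contact_force: [-1.1, -0.5, 5.4]
grip_width: 45.2
finger_force: 29.9
time: 11.4
tool_pos: [413.2, 388.2, 191.6]
tcp_rot: [-3.128, -0.003, -0.739]
contact_force: [1.9, 0.5, 0.9]
grip_width: 44.7
finger_force: 29.9
```

```bash
python3 -m creep '0 -0.04 0.01 0 0 0 0;0 -0.0405 0.01 0 0 0 0;0 -0.0405 0.01 0 0 0 0;0 -0.0405 0.01 0 0 0 0;0 -0.0405 0 0 0 0 0;0 -0.0405 0 0 0 0 0;0 -0.0405 0 0 0 0 0;0 -0.0405 0 0 0 0 0'; python3 -m creep '-0.012 -0.0405 0 0 0 0 0;-0.012 -0.0405 0 0 0 0 0;-0.012 -0.0405 0 0 0 0 0;-0.012 -0.0405 0 0 0 0 0;-0.012 -0.0405 0 0 0 0 0;-0.012 -0.0405 0 0 0 0 0;0 0 0 0 0 0 0;0 0 0 0 0 0 0';  python3 - <<'E'
from h import *
print(readout.get_obs()['joint_positions'].round(2))
im,i=shot("wrist","w4.png"); print(i)
E
```

```text
time: 12.07
tool_pos: [410.0, 61.0, 224.0]
tcp_rot: [-3.141, -0.001, -0.739]
contact_force: [1.7, -0.2, -0.8]
grip_width: 44.7
finger_force: 29.9
time: 12.73
tool_pos: [338.7, -179.0, 223.8]
tcp_rot: [3.142, -0.0, -0.745]
contact_force: [0.2, 1.7, -0.2]
grip_width: 44.5
finger_force: 29.9
[-0.69  0.16  1.98 -0.    0.99  1.63]
{'fx': 327.60194129206695, 'fy': 327.60194129206695, 'cx': 317.04555373650464, 'cy': 192.90889684873895, 'D': array([0.00193968, 0.        , 0.        , 0.        , 0.        ]), 'origin': array([ 401.51117469, -236.62387862,  317.27613346]), 'rotation': array([-3.13541871e-01,  5.42804858e-04, -2.31740748e+00])}
```

View pics/w4.png

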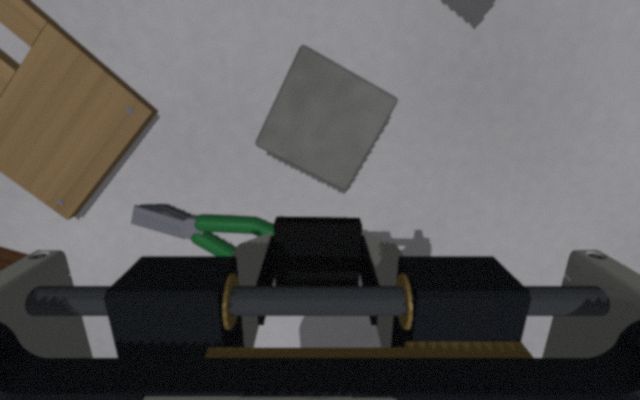

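```bash
cat > b.py <<'E'
from h import *
i={'fx': 327.60194129206695, 'fy': 327.60194129206695, 'cx': 317.04555373650464, 'cy': 192.90889684873895, 'D':[0.00193968,0,0,0,0],'origin':[ 401.51117469, -236.62387862,  317.27613346], 'rotation':[-3.13541871e-01,  5.42804858e-04, -2.31740748e+00]}
im=cv2.imread('pics/w4.png'); V=cv2.GaussianBlur(im,(3,3),0).max(2)
print(V[120,240:420:6].tolist())
c=blobs((V<135)&(V>70),3000)
for b in c:
  M=cv2.moments(b); u=(M['m10']/M['m00'],M['m01']/M['m00'])
  if not 280<u[0]<380 or u[1]>180: continue
  for z in (40,45):
    q=onplane(b.reshape(-1,2),i,z)[:,:2].astype(np.float32); r=cv2.minAreaRect(q); print(z,r,np.sqrt(cv2.contourArea(q)))
  for z in (40,45):
    q=onplane([(304,46),(397,100),(345,191),(257,145)],i,z); print([np.linalg.norm(q[k]-q[k-1]).round(1) for k in range(4)],q.mean(0))
E
python3 b.py
```

```text
[140, 142, 142, 143, 125, 94, 96, 98, 97, 94, 94, 95, 97, 97, 95, 93, 95, 96, 96, 97, 97, 99, 100, 99, 90, 133, 144, 142, 142, 141]
40 ((375.5059814453125, -221.18434143066406), (93.79061889648438, 94.63455963134766), 19.37519073486328) 92.56065460398439
45 ((375.97491455078125, -221.46273803710938), (92.09937286376953, 92.92806243896484), 19.37519073486328) 90.8915480143817
[np.float64(87.3), np.float64(85.4), np.float64(87.6), np.float64(86.2)] [ 375.51706695 -222.17997535   40.        ]
[np.float64(85.7), np.float64(83.9), np.float64(86.0), np.float64(84.6)] [ 375.9858074  -222.44043597   45.        ]
```

```bash
python3 -m creep '0.009 -0.011 -0.02 0 0 -0.12 0;0.009 -0.011 -0.02 0 0 -0.12 0;0.01 -0.011 -0.02 0 0 -0.12 0;0.009 -0.01 -0.02 0 0 -0.12 0;0 0 -0.018 0 0 0 0;0 0 0 0 0 0 0;0 0 0 0 0 0 0'
```

```text
time: 13.37
tool_pos: [376.5, -218.0, 125.4]
tcp_rot: [3.14, 0.003, -1.216]
contact_force: [-0.6, 0.1, -0.1]
grip_width: 44.3
finger_force: 29.9
```

```bash
python3 -m creep '0 -0.004 -0.005 0 0 0 0;0 0 -0.003 0 0 0 0;0 0 0 0 0 0 0;0 0 0 0 0 0 0';python3 -m creep '0 0 -0.0025 0 0 0 0;0 0 0 0 0 0 0;0 0 0 0 0 0 0'
```

```text
time: 13.7
tool_pos: [376.5, -223.9, 118.4]
tcp_rot: [-3.141, -0.001, -1.219]
contact_force: [0.3, 0.8, -0.6]
grip_width: 44.5
finger_force: 29.9
time: 13.95
tool_pos: [376.4, -224.0, 115.5]
tcp_rot: [3.142, -0.0, -1.219]
contact_force: [0.5, -0.2, 0.1]
grip_width: 44.6
finger_force: 29.9
```

```bash
python3 -m creep '0 0.002 -0.0025 0 0 0 0;0 0 -0.001 0 0 0 0;0 0 0 0 0 0 0;0 0 0 0 0 0 0'
```

```text
time: 14.28
tool_pos: [376.4, -221.9, 111.8]
tcp_rot: [3.141, 0.0, -1.219]
contact_force: [0.5, -0.3, 0.2]
grip_width: 44.7
finger_force: 29.9
```

```bash
python3 -m creep '0 0 -0.0015 0 0 0 0;0 0 -0.001 0 0 0 0;0 0 0 0 0 0 0;0 0 0 0 0 0 0'
```

```text
time: 14.62
tool_pos: [376.4, -222.0, 109.3]
tcp_rot: [3.141, 0.0, -1.219]
contact_force: [-0.1, -0.8, -0.1]
grip_width: 44.1
finger_force: 29.9
```

```bash
python3 -m creep '0 0 -0.0015 0 0 0 0;0 0 0 0 0 0 0;0 0 0 0 0 0 0'
```

```text
time: 14.87
tool_pos: [376.5, -222.1, 108.6]
tcp_rot: [-3.141, -0.001, -1.219]
contact_force: [-2.2, 1.1, 9.6]
grip_width: 44.5
finger_force: 29.9
```

```bash
python3 -m creep '0 0 0.001 0 0 0 65;0 0 0 0 0 0 65;0 0 0 0 0 0 65;0 0 0.02 0 0 0 65;0 0 0.04 0 0 0 65;0.01 0.03 0.04 0 0 0.12 65;0.01 0.04 0.01 0 0 0.12 65;0.01 0.04 0 0 0 0.112 65'; python3 -m creep '0.009 0.04 0 0 0 0 65;0.009 0.04 0 0 0 0 65;0.009 0.04 0 0 0 0 65;0 0.04 0 0 0 0 65;0 0.04 0 0 0 0 65;0 0.04 0 0 0 0 65;0 0.04 0 0 0 0 65;0 0.04 0 0 0 0 65'; python3 -m creep '0 0.04 0 0 0 0 65;0 0.04 0 0 0 0 65;0 0.04 0 0 0 0 65;0 0.007 -0.02 0 0 0 65;0 0 -0.04 0 0 0 65;0 0 -0.01 0 0 0 65;0 0 0 0 0 0 65;0 0 0 0 0 0 65'
python3 - <<'E'
from h import *
from pads import pads
im,i=shot("wrist","w5.png"); pads(im,i,z=20)
im,i=shot("scene","sc5.png")
E
```

```text
time: 15.53
tool_pos: [405.9, -118.4, 214.3]
tcp_rot: [-3.139, -0.006, -0.864]
contact_force: [1.2, 0.4, 0.0]
grip_width: 59.9
finger_force: 0.0
time: 16.2
tool_pos: [430.9, 203.9, 211.2]
tcp_rot: [3.141, -0.0, -0.867]
contact_force: [0.0, -0.3, -0.7]
grip_width: 59.7
finger_force: 0.0
time: 16.87
tool_pos: [431.5, 328.4, 141.5]
tcp_rot: [3.14, 0.0, -0.868]
contact_force: [0.5, -0.5, 0.0]
grip_width: 59.6
finger_force: 0.0
(320, 134) [465.7 285.4  20. ] ang mod90 41.8 [41.3 42.5]
(309, 216) [434.4 334.5  20. ] ang mod90 40.2 [42.5 46.4]
```

```bash
python3 -m creep '0.002 0.0065 0 0 0 0 65; 0 0 -0.03 0 0 0 65; 0 0 -0.02 0 0 0 65; 0 0 -0.012 0 0 0 65;0 0 -0.003 0 0 0 65;0 0 0 0 0 0 65;0 0 0 0 0 0 65'
```

```text
time: 17.55
tool_pos: [434.2, 335.8, 77.6]
tcp_rot: [-3.14, -0.0, -0.867]
contact_force: [-0.7, -1.4, 0.7]
grip_width: 59.9
finger_force: 0.0
```

```bash
python3 -m creep '0 0 0 0 0 0 0; 0 0 0 0 0 0 0;0 0 0 0 0 0 0;0 0 0 0 0 0 0;0 0 0 0 0 0 0'
```

```text
time: 17.97
tool_pos: [433.8, 335.5, 77.3]
tcp_rot: [-3.14, -0.0, -0.867]
contact_force: [-0.7, 0.1, 6.3]
grip_width: 44.8
finger_force: 30.0
```

```bash
python3 -m creep '0 0 0.03 0 0 0 0;0 0 0.04 0 0 0 0;0 0 0.04 0 0 0 0;0 -0.04 0.03 0 0 0 0;0 -0.04 0 0 0 0 0;0 -0.04 0 0 0 0 0;0 -0.04 0 0 0 0 0;0 -0.04 0 0 0 0 0'; python3 -m creep '0 -0.04 0 0 0 0 0;0 -0.04 0 0 0 0 0;0 -0.04 0 0 0 0 0;-0.01 -0.04 0 0 0 0 0;-0.01 -0.04 0 0 0 0 0;-0.01 -0.04 0 0 0 -0.117 0;-0.01 -0.04 0 0 0 -0.117 0;-0.01 -0.04 0 0 0 -0.117 0';python3 -m creep '-0.007 -0.03 -0.02 0 0 0 0;0 0 -0.03 0 0 0 0;0 0 -0.02 0 0 0 0;0 0 0 0 0 0 0;0 0 0 0 0 0 0'
```

```text
time: 18.63
tool_pos: [432.9, 140.4, 211.7]
tcp_rot: [-3.141, -0.0, -0.866]
contact_force: [1.3, -0.5, 0.7]
grip_width: 44.7
finger_force: 30.0
time: 19.3
tool_pos: [382.4, -179.8, 211.6]
tcp_rot: [-3.141, -0.0, -1.224]
contact_force: [1.6, -0.8, 1.0]
grip_width: 44.3
finger_force: 30.0
time: 19.72
tool_pos: [376.0, -207.8, 141.1]
tcp_rot: [3.14, 0.002, -1.218]
contact_force: [-0.4, 0.7, 0.2]
grip_width: 44.5
finger_force: 30.0
```

```bash
python3 -m creep '0 -0.014 0 0 0 0 0;0 0 -0.01 0 0 0 0;0 0 -0.006 0 0 0 0;0 0 0 0 0 0 0;0 0 0 0 0 0 0'
```

```text
time: 20.13
tool_pos: [376.6, -221.6, 126.0]
tcp_rot: [-3.142, -0.0, -1.217]
contact_force: [-0.4, -0.4, 0.0]
grip_width: 44.6
finger_force: 30.0
```

```bash
python3 -m creep '0 0 -0.003 0 0 0 0;0 0 -0.001 0 0 0 0;0 0 0 0 0 0 0;0 0 0 0 0 0 0'; python3 -m creep '0 0 -0.001 0 0 0 0;0 0 0 0 0 0 0;0 0 0 0 0 0 0'
```

```text
time: 20.47
tool_pos: [376.5, -221.9, 121.5]
tcp_rot: [3.142, -0.0, -1.218]
contact_force: [1.1, -0.7, 0.1]
grip_width: 44.2
finger_force: 30.0
time: 20.72
tool_pos: [376.5, -222.0, 121.3]
tcp_rot: [-3.141, -0.001, -1.218]
contact_force: [-1.3, 1.7, 11.5]
grip_width: 45.1
finger_force: 30.0
```

```bash
python3 -m creep '0 0 0.001 0 0 0 65;0 0 0 0 0 0 65;0 0 0 0 0 0 65;0 0 0.02 0 0 0 65;0 0 0.04 0 0 0 65;0.01 -0.03 0.04 0 0 0 100;0.01 -0.04 0.04 0 0 0 100;0 -0.008 0.02 0 0 0 100'; python3 -m creep '0 0 0 0 0 0 100; 0 0 0 0 0 0 100';python3 - <<'E'
from h import *
im,i=shot("wrist","w6.png"); print(i['origin'],i['rotation'])
hsv=cv2.cvtColor(im,cv2.COLOR_RGB2HSV); H,S,V=cv2.split(hsv)
for b in blobs(((H<12)|(H>170))&(S>120)&(V>100),1500):
    q=onplane(b.reshape(-1,2),i,65)[:,:2].astype(np.float32); print('brick',cv2.minAreaRect(q),cv2.minAreaRect(b)[0])
sc,j=shot("scene","sc6.png")
E
```

```text
time: 21.38
tool_pos: [393.3, -287.0, 266.4]
tcp_rot: [-3.139, -0.006, -1.219]
contact_force: [0.4, -0.4, 0.4]
grip_width: 75.2
finger_force: 0.0
time: 21.55
tool_pos: [391.8, -283.9, 263.4]
tcp_rot: [-3.141, -0.001, -1.219]
contact_force: [0.2, 0.9, -0.8]
grip_width: 88.6
finger_force: 0.0
[ 421.68198906 -363.46503691  356.89560642] [-3.13099044e-01  1.43374307e-03 -2.79129880e+00]
brick ((451.0590515136719, -393.7654113769531), (42.73504638671875, 53.740814208984375), 17.524276733398438) (296.0, 36.0)
```

View pics/w6.png

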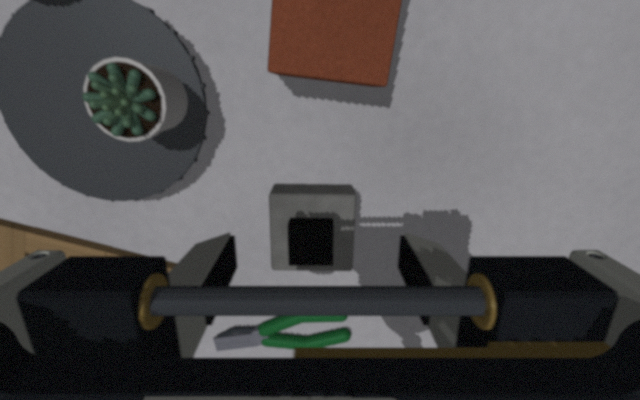

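```bash
cat > b.py <<'E'
from h import *
i=dict(viewer.camera_info('wrist')); i['origin']=np.array([421.68198906,-363.46503691,356.89560642]); i['rotation']=np.array([-3.13099044e-01,1.43374307e-03,-2.79129880e+00])
q=onplane([(268,71),(388,84)],i,65); e=(q[1]-q[0])[:2]; L=np.linalg.norm(e); e/=L; n=np.array([-e[1],e[0]])
if n[1]>0:n=-n
c=q[:,:2].mean(0)+51*n; print(q.round(),L,'brick',c.round(),'ang',np.degrees(np.arctan2(e[1],e[0]))%90)
print('pot rim',onplane([(122,98)],i,83).round())
q=onplane([(289,219),(333,219),(289,265),(333,265)],i,65);print('pads',q.round(),q.mean(0).round())
q=onplane([(270,186),(355,186),(270,268),(355,268)],i,40);print('sett',q.round(),q.mean(0).round())
s=viewer.camera_info('side'); im=cv2.imread('pics/scene0.png')
sc=viewer.camera_info('scene'); 
q=onplane([(279,217),(333,274.5),(366.5,253),(307,202)],sc,14); print('shelf',q.round(1),q.mean(0))
q=onplane([(273,206),(344.5,220),(349.5,195),(280,185)],s,14); print('shelf side',q.round(1),q.mean(0))
E
python3 b.py
```

```text
[[ 465. -361.   65.]
 [ 367. -386.   65.]] 101.47684421165972 brick [ 428. -423.] ang 14.23824619483105
pot rim [[ 566. -301.   83.]]
pads [[ 406. -241.   65.]
 [ 366. -255.   65.]
 [ 390. -193.   65.]
 [ 348. -208.   65.]] [ 378. -224.   65.]
sett [[ 434. -258.   40.]
 [ 353. -287.   40.]
 [ 406. -168.   40.]
 [ 318. -200.   40.]] [ 378. -228.   40.]
shelf [[ 487.3 -102.    14. ]
 [ 778.2  -92.2   14. ]
 [ 776.7   42.5   14. ]
 [ 484.3   16.8   14. ]] [631.63169421 -33.72674035  14.        ]
shelf side [[ 766.1   35.7   14. ]
 [ 470.9   30.    14. ]
 [ 481.2 -104.5   14. ]
 [ 778.6  -83.    14. ]] [624.21937308 -30.44083711  14.        ]
```

```bash
python3 -m creep '0.022 0.028 0 0 0 0.117 52;0.022 0.028 0 0 0 0.117 52;0.022 0.028 0 0 0 0.117 52;0.022 0.028 0 0 0 0.117 52;0.022 0.028 0 0 0 0.117 52;0.022 0.028 0 0 0 0.117 52;0.022 0.028 0 0 0 0.117 52;0.022 0.028 0 0 0 0.117 52'; python3 -m creep '0.016 0.028 0 0 0 0.117 52;0 0 -0.03 0 0 0.117 52;0 0 -0.03 0 0 0.1 52;0 0 0 0 0 0 52;0 0 0 0 0 0 52;0 0 0 0 0 0 52';  python3 - <<'E'
from h import *
im,i=shot("wrist","w7.png"); print(i['origin'].tolist(),i['rotation'].tolist())
E
```

```text
time: 22.32
tool_pos: [567.7, -57.0, 261.2]
tcp_rot: [3.141, 0.004, -0.275]
contact_force: [0.8, -1.1, 1.0]
grip_width: 48.4
finger_force: 0.0
time: 22.82
tool_pos: [583.9, -31.5, 203.7]
tcp_rot: [3.142, 0.0, 0.049]
contact_force: [-0.8, 0.2, 1.6]
grip_width: 47.9
finger_force: 0.0
[669.0535755729625, -27.8567731740928, 297.0981996823839] [-0.31369507745179437, -0.00025566535874776974, -1.523409139686174]
```

View pics/w7.png

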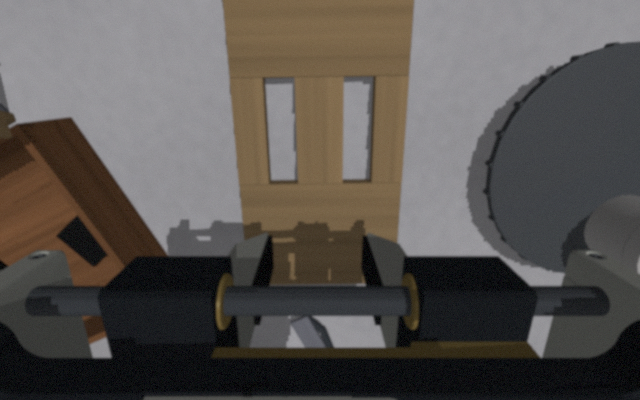

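```bash
cat > b.py <<'E'
from h import *
i=dict(viewer.camera_info('wrist')); i['origin']=np.array([669.0535755729625, -27.8567731740928, 297.0981996823839]); i['rotation']=np.array([-0.31369507745179437, -0.00025566535874776974, -1.523409139686174])
im=cv2.imread('pics/w7.png'); hsv=cv2.cvtColor(im,cv2.COLOR_BGR2HSV); w=hsv[:,:,1]>60
L=[]
for v in range(90,175,7):
    r=w[v]; u=np.arange(640); d=np.flatnonzero(np.diff(r.astype(int))); d=[x for x in d if 225<x<415]
    if len(d)>=4: L.append((v,d))
for v,d in L: print(v,d)
q=onplane([(294.5,77),(343.5,77),(297,183),(343,183)],i,14); print(q.round(1),q.mean(0).round(1))
E
python3 b.py
```

```text
90 [np.int64(230), np.int64(264), np.int64(294), np.int64(342), np.int64(373), np.int64(407)]
97 [np.int64(231), np.int64(264), np.int64(294), np.int64(342), np.int64(372), np.int64(406)]
104 [np.int64(231), np.int64(264), np.int64(294), np.int64(342), np.int64(372), np.int64(406)]
111 [np.int64(232), np.int64(265), np.int64(295), np.int64(342), np.int64(372), np.int64(405)]
118 [np.int64(233), np.int64(265), np.int64(295), np.int64(342), np.int64(371), np.int64(405)]
125 [np.int64(233), np.int64(266), np.int64(295), np.int64(342), np.int64(371), np.int64(404)]
132 [np.int64(234), np.int64(266), np.int64(295), np.int64(342), np.int64(371), np.int64(404)]
139 [np.int64(235), np.int64(266), np.int64(296), np.int64(342), np.int64(371), np.int64(403)]
146 [np.int64(235), np.int64(267), np.int64(296), np.int64(341), np.int64(370), np.int64(403)]
153 [np.int64(236), np.int64(267), np.int64(296), np.int64(341), np.int64(370), np.int64(402)]
160 [np.int64(236), np.int64(268), np.int64(296), np.int64(341), np.int64(370), np.int64(402)]
167 [np.int64(237), np.int64(268), np.int64(296), np.int64(341), np.int64(370), np.int64(401)]
174 [np.int64(238), np.int64(269), np.int64(297), np.int64(341), np.int64(369), np.int64(401)]
[[675.6  -9.2  14. ]
 [677.5 -49.1  14. ]
 [585.8 -13.8  14. ]
 [587.8 -55.2  14. ]] [631.7 -31.8  14. ]
```

```bash
python3 -m creep '0.024 0 -0.02 0 0 0.01 52;0.024 0 -0.03 0 0 0 52;0 0 -0.03 0 0 0 52;0 0 -0.02 0 0 0 52;0 0 -0.015 0 0 0 52;0 0 0 0 0 0 52;0 0 0 0 0 0 52'
```

```text
time: 23.45
tool_pos: [632.3, -32.0, 89.1]
tcp_rot: [3.141, -0.001, 0.06]
contact_force: [0.4, 0.6, 1.4]
grip_width: 47.5
finger_force: 0.0
```

```bash
python3 -m creep '0 0 -0.006 0 0 0 52;0 0 -0.006 0 0 0 52;0 0 0 0 0 0 52;0 0 0 0 0 0 52'; python3 -m creep '0 0 -0.006 0 0 0 52;0 0 -0.001 0 0 0 52;0 0 0 0 0 0 52;0 0 0 0 0 0 52'
```

```text
time: 23.78
tool_pos: [631.9, -31.6, 76.5]
tcp_rot: [3.141, -0.0, 0.062]
contact_force: [-0.2, 0.3, 0.1]
grip_width: 47.9
finger_force: 0.0
time: 24.12
tool_pos: [631.8, -31.5, 68.9]
tcp_rot: [3.142, 0.0, 0.062]
contact_force: [0.1, 0.5, -0.4]
grip_width: 47.7
finger_force: 0.0
```

Fingers are through the slots without contact; grip and lift.

```bash
python3 -m creep '0 0 0.001 0 0 0 0;0 0 0 0 0 0 0;0 0 0 0 0 0 0;0 0 0 0 0 0 0;0 0 0 0 0 0 0'; python3 -m creep '0 0 0.02 0 0 0 0;0 0 0.03 0 0 0 0;0 0 0.03 0 0 0 0;0 0 0.03 0 0 0 0;0 0 0.03 0 0 0 0;0 0 0 0 0 0 0;0 0 0 0 0 0 0'
```

```text
time: 24.53
tool_pos: [632.0, -31.5, 70.4]
tcp_rot: [3.141, -0.0, 0.062]
contact_force: [0.1, 0.6, 1.8]
grip_width: 39.7
finger_force: 30.0
time: 25.12
tool_pos: [632.3, -31.6, 211.4]
tcp_rot: [3.141, -0.003, 0.062]
contact_force: [0.6, -0.6, -3.1]
grip_width: 39.6
finger_force: 30.0
```

```bash
python3 -m creep '-0.019 -0.024 0 0 0 -0.115 0;-0.019 -0.024 0 0 0 -0.115 0;-0.019 -0.024 0 0 0 -0.115 0;-0.019 -0.024 0 0 0 -0.115 0;-0.019 -0.024 0 0 0 -0.115 0;-0.019 -0.024 0 0 0 -0.115 0;-0.019 -0.024 0 0 0 -0.115 0;-0.019 -0.024 0 0 0 -0.115 0'; python3 -m creep '-0.019 -0.024 0 0 0 -0.115 0;-0.019 -0.024 0 0 0 -0.115 0;-0.019 -0.024 0 0 0 -0.115 0;-0.019 -0.024 0 0 0 -0.115 0;0 0 0 0 0 0 0;0 0 0 0 0 0 0;0 0 0 0 0 0 0;0 0 0 0 0 0 0'
python3 - <<'E'
from h import *
shot("wrist","w8.png"); shot("side","s8.png"); shot("scene","sc8.png")
E
```

```text
time: 25.78
tool_pos: [477.7, -223.9, 207.7]
tcp_rot: [3.14, 0.004, -0.864]
contact_force: [0.1, -0.2, -1.9]
grip_width: 40.0
finger_force: 30.0
time: 26.45
tool_pos: [404.0, -318.5, 209.1]
tcp_rot: [3.141, 0.002, -1.316]
contact_force: [0.1, 0.5, -3.7]
grip_width: 39.6
finger_force: 30.0
```

```bash
python3 -m creep '-0.002 -0.0035 0 0 0 0 0;0 0 -0.02 0 0 0 0;0 0 -0.02 0 0 0 0;0 0 -0.02 0 0 0 0;0 0 -0.007 0 0 0 0;0 0 0 0 0 0 0;0 0 0 0 0 0 0;0 0 0 0 0 0 0'
```

```text
time: 27.27
tool_pos: [402.4, -323.6, 144.2]
tcp_rot: [-3.141, -0.002, -1.318]
contact_force: [0.3, -1.1, -3.0]
grip_width: 39.8
finger_force: 30.0
```

```bash
python3 -m creep '0 0 -0.005 0 0 0 0;0 0 -0.003 0 0 0 0;0 0 0 0 0 0 0;0 0 0 0 0 0 0'; python3 -m creep '0 0 -0.001 0 0 0 0;0 0 0 0 0 0 0;0 0 0 0 0 0 0'
```

```text
time: 27.6
tool_pos: [402.0, -323.2, 135.4]
tcp_rot: [-3.141, -0.001, -1.318]
contact_force: [0.5, -0.1, -1.5]
grip_width: 39.6
finger_force: 30.0
time: 27.85
tool_pos: [402.0, -323.2, 135.3]
tcp_rot: [-3.141, -0.001, -1.318]
contact_force: [-1.7, 1.7, 7.7]
grip_width: 39.8
finger_force: 30.0
```

```bash
python3 -m creep '0 0 0.001 0 0 0 52;0 0 0 0 0 0 52;0 0 0 0 0 0 52;0 0 0.006 0 0 0 52;0 0 0.02 0 0 0 52;0 0 0.04 0 0 0 52;0 0 0.04 0 0 0 100;0 0 0.04 0 0 0 100'; python3 -m creep '0 0.02 0.01 0 0 0 100;0 0.01 0 0 0 0 100;0 0 0 0 0 0 100;0 0 0 0 0 0 100; 0 0 0 0 0 0 100'
python3 - <<'E'
from h import *
im,i=shot("wrist","w9.png"); s,_=shot("side","s9.png"); c,_=shot("scene","sc9.png")
print(i['origin'].tolist(),i['rotation'].tolist())
cv2.imwrite('pics/m9.png',np.vstack([im[:300,:,::-1],cv2.resize(np.hstack([s[60:260,240:460],c[150:350,100:320]]),(640,290))[:,:,::-1]]))
E
```

```text
time: 28.52
tool_pos: [401.5, -322.7, 282.9]
tcp_rot: [3.141, 0.001, -1.318]
contact_force: [1.8, -0.5, -0.3]
grip_width: 56.5
finger_force: 0.0
time: 28.93
tool_pos: [401.5, -293.0, 289.7]
tcp_rot: [3.14, 0.002, -1.318]
contact_force: [-0.5, -0.3, 0.5]
grip_width: 89.4
finger_force: 0.0
[423.676113867885, -375.26363967908566, 382.96209566141] [-0.31638039978175425, -0.000703955179391702, -2.8901167579420646]
```

View pics/m9.png

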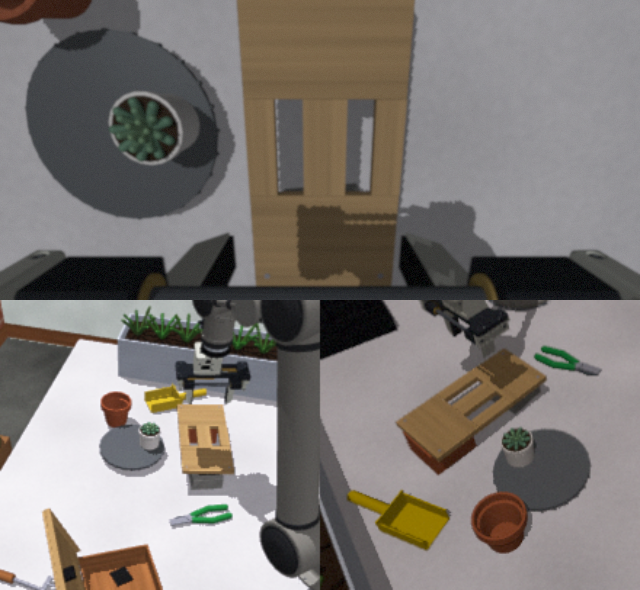

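```bash
cat > pot.py <<'E'
from h import *
def pot(im,i,box,z=83):
    hsv=cv2.cvtColor(im,cv2.COLOR_RGB2HSV); H,S,V=cv2.split(hsv)
    u0,u1,v0,v1=box; m=np.zeros(V.shape,bool)
    # leaves (green)
    m[v0:v1,u0:u1]=((H>35)&(H<95)&(S>60)&(V>40))[v0:v1,u0:u1]
    b=np.vstack(blobs(m,20)); (u,v),r=cv2.minEnclosingCircle(b); print('leaves',(u,v,r),onplane([(u,v)],i,z+10).round(1))
    # rim: ray-cast outward for white ring on upper/outer side
    m[:]=False; m[v0:v1,u0:u1]=((S<45)&(V>140))[v0:v1,u0:u1]
    return m
if __name__=="__main__":
    i=dict(viewer.camera_info('wrist')); i['origin']=np.array([423.676113867885, -375.26363967908566, 382.96209566141]); i['rotation']=np.array([-0.31638039978175425, -0.000703955179391702, -2.8901167579420646])
    im=cv2.imread('pics/w9.png')[:,:,::-1].copy(); pot(im,i,(95,205,80,170))
    print('rim c',onplane([(147.5,127.5)],i,83).round(1)); 
    q=onplane([(109,127.5),(186,127.5),(147.5,91),(147.5,164)],i,83); print(np.linalg.norm(q[1]-q[0]),np.linalg.norm(q[3]-q[2]))
    print(im[127,95:215].max(1).tolist()); print(im[80:175,147].max(1).tolist())
E
python3 pot.py
```

```text
leaves (143.4923858642578, 128.90777587890625, 32.81047058105469) [[ 561.5 -302.7   93. ]]
rim c [[ 562.9 -302.3   83. ]]
69.4756482548844 66.0517459645168
[72, 72, 70, 70, 73, 75, 68, 73, 75, 76, 77, 75, 72, 73, 88, 94, 90, 84, 88, 86, 83, 80, 82, 85, 83, 81, 85, 89, 86, 90, 96, 97, 96, 92, 82, 74, 62, 58, 62, 60, 58, 60, 59, 60, 61, 58, 56, 57, 61, 63, 66, 62, 58, 57, 54, 56, 60, 62, 70, 78, 79, 79, 79, 76, 78, 72, 68, 62, 57, 55, 42, 39, 35, 29, 24, 24, 31, 28, 27, 33, 38, 43, 79, 122, 148, 147, 128, 99, 81, 78, 77, 80, 76, 78, 80, 79, 81, 79, 78, 81, 80, 77, 76, 72, 59, 49, 41, 42, 39, 43, 43, 42, 40, 40, 38, 46, 44, 39, 42, 40]
[78, 78, 79, 79, 79, 77, 81, 77, 81, 79, 84, 102, 131, 155, 159, 146, 109, 69, 47, 37, 36, 38, 42, 48, 57, 59, 63, 66, 67, 74, 75, 77, 80, 82, 77, 80, 85, 81, 85, 83, 79, 74, 68, 61, 60, 57, 54, 58, 65, 79, 85, 91, 86, 78, 67, 50, 50, 50, 48, 50, 49, 49, 59, 73, 81, 86, 88, 94, 97, 96, 91, 80, 61, 47, 38, 29, 23, 32, 21, 30, 58, 102, 135, 139, 114, 88, 74, 76, 70, 73, 70, 70, 69, 72, 73]
```

```bash
python3 -m creep '0.04 -0.003 0 0 0 0 100;0.04 -0.003 -0.02 0 0 0 100;0.04 -0.003 -0.03 0 0 0 100;0.041 -0.001 -0.03 0 0 0 100;0 0 -0.03 0 0 0 100;0 0 0 0 0 0 100;0 0 0 0 0 0 100;0 0 0 0 0 0 100'
python3 - <<'E'
from h import *
im,i=shot("wrist","w10.png"); 
from pot import pot
print(i['origin'])
E
```

```text
time: 29.75
tool_pos: [545.7, -302.8, 194.1]
tcp_rot: [-3.141, -0.001, -1.319]
contact_force: [-0.0, 0.2, 0.9]
grip_width: 91.9
finger_force: 0.0
[ 567.54516931 -384.83360775  287.59561108]
```

View pics/w10.png

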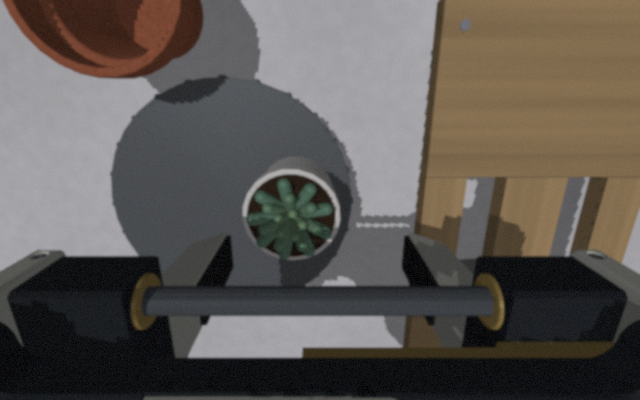

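Run:
```python
from h import *
i=viewer.camera_info('wrist'); q=onplane([(292,214),(243,214),(341,214),(292,169),(292,259)],i,83); print(q.round(1)); print(onplane([(317,214)],i,83))
print(readout.get_obs()['tool_pos'])
```

```text
[[ 564.3 -301.9   83. ]
 [ 596.3 -293.7   83. ]
 [ 532.3 -310.1   83. ]
 [ 571.3 -332.2   83. ]
 [ 556.6 -268.7   83. ]]
[[ 547.97329399 -306.07220744   83.        ]]
[ 545.86571198 -302.99121862  195.02990991]
```

Pot at (564, −302); move over it and descend to the rim collar.

```bash
python3 -m creep '0.018 0.001 0 0 0 0 100;0 0 0 0 0 0 100;0 0 -0.03 0 0 0 100;0 0 -0.025 0 0 0 100;0 0 -0.015 0 0 0 100;0 0 0 0 0 0 100;0 0 0 0 0 0 100'
```

```text
time: 30.38
tool_pos: [563.6, -301.6, 124.1]
tcp_rot: [-3.141, -0.001, -1.319]
contact_force: [0.5, 0.3, 0.9]
grip_width: 92.1
finger_force: 0.0
```

```bash
python3 -m creep '0 0 -0.002 0 0 0 0;0 0 0 0 0 0 0;0 0 0 0 0 0 0;0 0 0 0 0 0 0;0 0 0 0 0 0 0;0 0 0 0 0 0 0'
```

```text
time: 30.88
tool_pos: [564.0, -301.4, 121.8]
tcp_rot: [-3.141, -0.001, -1.318]
contact_force: [-1.5, -0.4, 5.4]
grip_width: 64.7
finger_force: 30.0
```

```bash
python3 -m creep '0 0 0.02 0 0 0 0;0 0 0.03 0 0 0 0;0 0 0.03 0 0 0 0;-0.02 -0.018 0.02 0 0 0 0;-0.034 -0.03 0 0 0 0 0;-0.034 -0.03 0 0 0 0 0;-0.034 -0.03 0 0 0 0 0;-0.014 -0.014 0 0 0 0 0'; python3 -m creep '0 0 0 0 0 0 0;0 0 0 0 0 0 0;0 0 -0.02 0 0 0 0;0 0 -0.01 0 0 0 0;0 0 -0.01 0 0 0 0;0 0 0 0 0 0 0;0 0 0 0 0 0 0'
```

```text
time: 31.55
tool_pos: [432.6, -418.3, 220.7]
tcp_rot: [3.14, 0.0, -1.321]
contact_force: [-0.4, -0.1, -2.2]
grip_width: 65.1
finger_force: 30.0
time: 32.13
tool_pos: [436.6, -415.1, 180.2]
tcp_rot: [3.141, 0.002, -1.317]
contact_force: [0.2, -0.1, -1.5]
grip_width: 64.6
finger_force: 30.0
```

```bash
python3 -m creep '-0.008 -0.007 0 0 0 0 0;0 0 0 0 0 0 0;0 0 -0.004 0 0 0 0;0 0 -0.002 0 0 0 0;0 0 0 0 0 0 0;0 0 0 0 0 0 0'
```

```text
time: 32.63
tool_pos: [428.1, -422.8, 174.8]
tcp_rot: [3.141, 0.0, -1.318]
contact_force: [0.6, -0.8, -2.0]
grip_width: 64.7
finger_force: 30.0
```

```bash
python3 -m creep '0 0 -0.002 0 0 0 0;0 0 0 0 0 0 0;0 0 0 0 0 0 0'; python3 -m creep '0 0 -0.001 0 0 0 0;0 0 0 0 0 0 0;0 0 0 0 0 0 0'
```

```text
time: 32.88
tool_pos: [428.2, -422.8, 172.9]
tcp_rot: [3.141, 0.0, -1.318]
contact_force: [-0.3, -0.3, -2.3]
grip_width: 64.8
finger_force: 30.0
time: 33.13
tool_pos: [428.2, -422.7, 172.8]
tcp_rot: [-3.142, -0.0, -1.318]
contact_force: [-1.7, 1.7, 6.1]
grip_width: 64.8
finger_force: 30.0
```

```bash
python3 -m creep '0 0 0.001 0 0 0 100;0 0 0 0 0 0 100;0 0 0 0 0 0 100;0 0 0 0 0 0 100;0 0 0.02 0 0 0 100;0 0 0.04 0 0 0 100;0 0 0.04 0 0 0 100;0 0.02 0.04 0 0 0 100'; python3 -m creep '0 0.04 0 0 0 0 100;0 0.04 0 0 0 0 100;0 0.04 0 0 0 0 100; 0 0 0 0 0 0 100; 0 0 0 0 0 0 100'
python3 - <<'E'
from h import *
im,i=shot("wrist","w11.png"); s,_=shot("side","s11.png"); c,_=shot("scene","sc11.png")
print(i['origin'].tolist(),i['rotation'].tolist())
cv2.imwrite('pics/m11.png',np.vstack([im[:300,:,::-1],cv2.resize(np.hstack([s[60:260,240:460],c[150:350,100:320]]),(640,290))[:,:,::-1]]))
E
```

```text
time: 33.8
tool_pos: [427.8, -406.3, 311.6]
tcp_rot: [3.141, -0.001, -1.32]
contact_force: [0.1, -0.1, 0.5]
grip_width: 91.8
finger_force: 0.0
time: 34.22
tool_pos: [428.3, -282.5, 310.8]
tcp_rot: [-3.141, -0.001, -1.315]
contact_force: [0.8, -0.7, 0.3]
grip_width: 91.8
finger_force: 0.0
[450.4935942645549, -364.4583681374402, 404.2796400419429] [-0.31357854851138667, 0.0013117281886443344, -2.88751804934273]
```

View pics/m11.png

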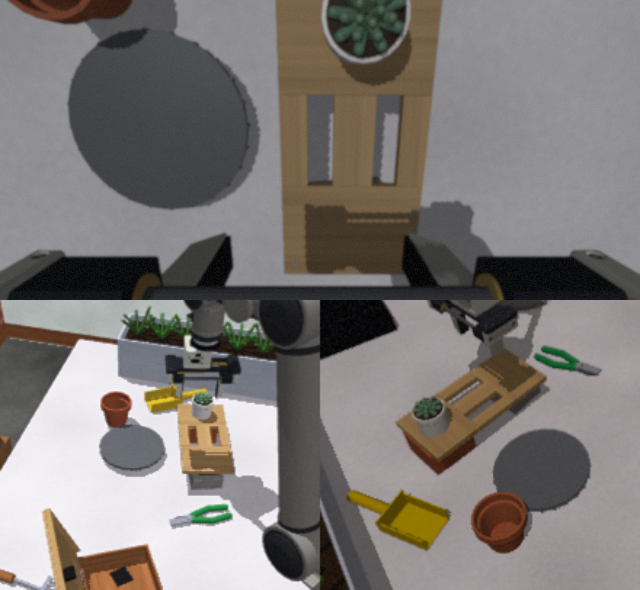

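```bash
python3 -m creep '0.003 0.04 0.006 0 0 0.12 0;0.003 0.04 0.006 0 0 0.12 0;0.003 0.04 0.006 0 0 0.12 0;0.003 0.04 0.006 0 0 0.12 0;0.003 0.04 0.006 0 0 0.12 0;0.003 0.04 0.006 0 0 0.12 0;0.003 0.04 0.006 0 0 0.12 0;0.003 0.04 0.006 0 0 0.12 0'; python3 -m creep '0.003 0.04 0 0 0 0.12 0;0.003 0.04 0 0 0 0.12 0;0.003 0.04 0 0 0 0.12 0;0.003 0.04 0 0 0 0.12 0;0 0.04 0 0 0 0.12 0;0 0.04 0 0 0 0.12 0;0 0 0 0 0 0.12 0;0 0 0 0 0 0 0'
```

```text
time: 35.03
tool_pos: [452.7, 36.6, 358.4]
tcp_rot: [3.141, -0.0, -0.354]
contact_force: [0.3, -0.2, -0.5]
grip_width: 43.1
finger_force: 0.0
time: 35.7
tool_pos: [464.8, 277.1, 357.1]
tcp_rot: [3.141, 0.001, 0.488]
contact_force: [0.3, -0.2, -0.9]
grip_width: 0.5
finger_force: 0.0
```

```bash
python3 -m creep '0.033 0.018 0 0 0 0 0;0.033 0.018 0 0 0 0 0;0.033 0.018 0 0 0 0 0;0.033 0.018 0 0 0 0 0;0.033 0.02 0 0 0 0 0;0 0 0 0 0 0 0;0 0 0 0 0 0 0'
python3 - <<'E'
from h import *
s,_=shot("side","s12.png"); c,_=shot("scene","sc12.png")
cv2.imwrite('pics/m12.png',np.hstack([cv2.resize(s[180:400,220:440],(400,400)),cv2.resize(c[60:260,260:460],(400,400))])[:,:,::-1])
o=readout.get_obs(); p=o['tool_pos']; print(o['joint_positions'].round(2)); d=p[:2]-[475,288]; print(d@[.883,.469],d@[-.469,.883])
E
```

```text
time: 36.28
tool_pos: [632.1, 366.3, 352.7]
tcp_rot: [3.141, 0.006, 0.476]
contact_force: [-0.6, 0.5, 0.2]
grip_width: 0.6
finger_force: 0.0
[ 0.42  0.74  0.67 -0.    1.73  1.51]
173.03562651589561 -3.6423680250423747
```

View pics/m12.png

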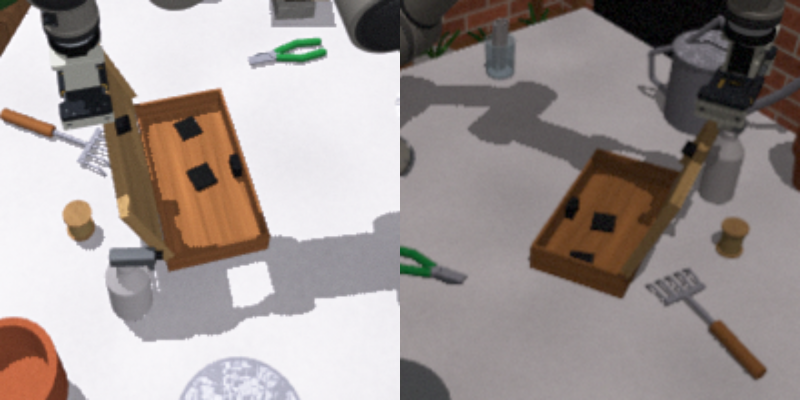

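```bash
python3 -m creep '0.003 0.005 0 0 0 0 0;0 0 -0.02 0 0 0 0;0 0 -0.02 0 0 0 0;0 0 0 0 0 0 0;0 0 0 0 0 0 0'; python3 -m creep '0 0 -0.015 0 0 0 0;0 0 -0.01 0 0 0 0;0 0 0 0 0 0 0;0 0 0 0 0 0 0'
```

```text
time: 36.8
tool_pos: [631.1, 371.5, 319.7]
tcp_rot: [3.141, 0.0, 0.48]
contact_force: [-0.4, 0.0, 0.0]
grip_width: 0.4
finger_force: 0.0
time: 37.13
tool_pos: [631.9, 372.4, 294.0]
tcp_rot: [3.141, 0.0, 0.481]
contact_force: [-0.2, 0.3, 0.6]
grip_width: 0.2
finger_force: 0.0
```

```bash
python3 -m creep '-0.01 -0.005 -0.004 0 0 0 0;-0.02 -0.011 0.004 0 0 0 0;-0.02 -0.011 0.004 0 0 0 0;-0.012 -0.006 0.002 0 0 0 0;-0.0185 -0.01 -0.003 0 0 0 0;-0.0185 -0.01 -0.003 0 0 0 0;0 0 0 0 0 0 0'
python3 - <<'E'
from h import *
o=readout.get_obs(); p=o['tool_pos']; d=p[:2]-[475,288]; print(d@[.883,.469],d@[-.469,.883],p[2]-66)
E
```

```text
time: 37.72
tool_pos: [531.2, 318.8, 295.3]
tcp_rot: [3.141, -0.001, 0.482]
contact_force: [1.2, 0.2, 1.2]
grip_width: 0.5
finger_force: 0.5
64.11575244207447 0.8568171711821851 229.32120522933275
```

```bash
python3 -m creep '-0.017 -0.009 -0.005 0 0 0 0;-0.02 -0.0105 -0.012 0 0 0 0;-0.02 -0.0105 -0.012 0 0 0 0;-0.016 -0.0085 -0.018 0 0 0 0;-0.016 -0.0085 -0.018 0 0 0 0;0 0 0 0 0 0 0;0 0 0 0 0 0 0'
python3 - <<'E'
from h import *
o=readout.get_obs(); p=o['tool_pos']; d=p[:2]-[475,288]; print(d@[.883,.469],d@[-.469,.883],p[2]-66)
s,_=shot("side","s13.png"); c,_=shot("scene","sc13.png")
cv2.imwrite('pics/m13.png',np.hstack([cv2.resize(s[180:400,220:440],(400,400)),cv2.resize(c[60:260,260:460],(400,400))])[:,:,::-1])
E
```

```text
time: 38.3
tool_pos: [444.8, 273.0, 228.9]
tcp_rot: [-3.142, 0.0, 0.481]
contact_force: [0.6, 0.3, 2.4]
grip_width: 0.4
finger_force: 0.6
-33.70478979639143 0.9544490652025679 162.9304352571338
```

View pics/m13.png

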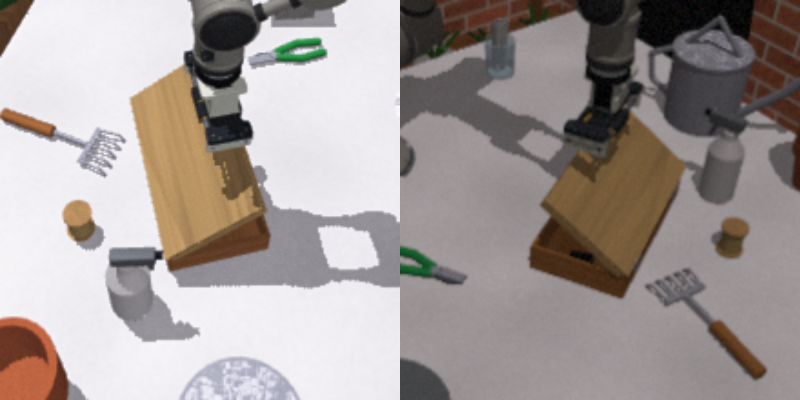

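The lid follows the finger, about 0.6 rad open. Continue down.

```bash
python3 -m creep '-0.0105 -0.0055 -0.021 0 0 0 0;-0.0105 -0.0055 -0.021 0 0 0 0;-0.006 -0.003 -0.018 0 0 0 0;-0.005 -0.003 -0.014 0 0 0 0;-0.006 -0.003 -0.006 0 0 0 0;0 0 -0.002 0 0 0 0;0 0 0 0 0 0 0;0 0 0 0 0 0 0'
python3 - <<'E'
from h import *
o=readout.get_obs(); p=o['tool_pos']; d=p[:2]-[475,288]; print(d@[.883,.469],d@[-.469,.883],p[2]-66)
E
```

```text
time: 39.07
tool_pos: [407.5, 253.3, 146.9]
tcp_rot: [3.141, -0.002, 0.482]
contact_force: [2.0, 2.0, 1.3]
grip_width: 0.2
finger_force: 1.1
-75.90764439315792 1.0647673465932903 80.89160650769546
```

```bash
python3 -m creep '-0.001 0 -0.007 0 0 0 0;0 0 -0.005 0 0 0 0;0 0 -0.005 0 0 0 0;0 0 -0.002 0 0 0 0;0 0 0 0 0 0 0;0 0 0 0 0 0 0'
```

```text
time: 39.57
tool_pos: [406.0, 253.1, 127.9]
tcp_rot: [3.141, -0.002, 0.482]
contact_force: [1.3, 0.5, 7.1]
grip_width: 0.6
finger_force: 3.4
```

```bash
python3 -m creep '0 0 -0.0015 0 0 0 0;0 0 0 0 0 0 0;0 0 0 0 0 0 0'; python3 -m creep '0 0 -0.001 0 0 0 0;0 0 0 0 0 0 0;0 0 0 0 0 0 0'
```

```text
time: 39.82
tool_pos: [406.0, 253.1, 126.9]
tcp_rot: [3.141, -0.002, 0.482]
contact_force: [0.0, -0.6, 11.4]
grip_width: 0.1
finger_force: 6.2
time: 40.07
tool_pos: [406.1, 253.1, 126.3]
tcp_rot: [3.141, -0.003, 0.482]
contact_force: [-0.3, -0.4, 15.1]
grip_width: 0.8
finger_force: 8.1
```

Pressed to the stop; lift off and check everything.

```bash
python3 -m creep '0 0 0.02 0 0 0 0;0 0 0.04 0 0 0 0;0 0 0.04 0 0 0 0;0 -0.03 0.04 0 0 0 0;0 -0.04 0.02 0 0 0 0;0 -0.04 0 0 0 0 0;0 -0.04 0 0 0 0 0;0 0 0 0 0 0 0'; python3 -m creep '0 0 0 0 0 0 0;0 0 0 0 0 0 0;0 0 0 0 0 0 0;0 0 0 0 0 0 0;0 0 0 0 0 0 0;0 0 0 0 0 0 0;0 0 0 0 0 0 0;0 0 0 0 0 0 0'
python3 - <<'E'
from h import *
s,_=shot("side","s14.png"); c,_=shot("scene","sc14.png")
cv2.imwrite('pics/m14.png',np.hstack([cv2.resize(s[60:360,220:440],(300,410)),cv2.resize(c[110:370,100:420],(500,410))])[:,:,::-1])
E
```

```text
time: 40.73
tool_pos: [404.7, 105.3, 276.8]
tcp_rot: [3.14, 0.002, 0.476]
contact_force: [0.7, 1.7, 0.5]
grip_width: 0.7
finger_force: 0.0
time: 41.4
tool_pos: [405.0, 110.8, 276.6]
tcp_rot: [3.142, 0.0, 0.483]
contact_force: [0.1, 0.4, -0.1]
grip_width: 0.9
finger_force: 0.0
```

View pics/m14.png

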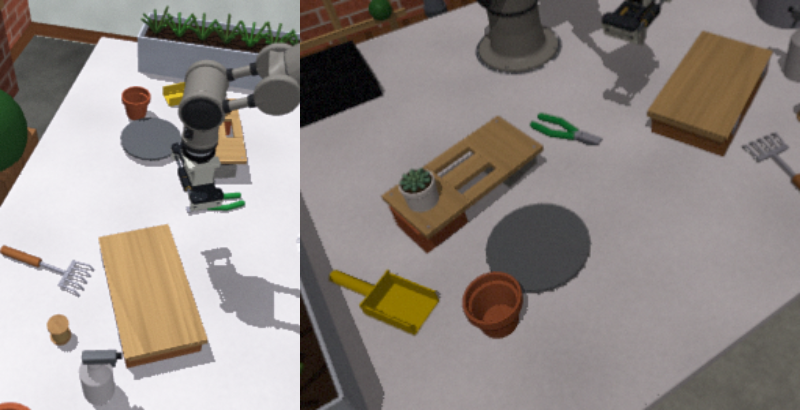

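Run:
```python
from h import *
i=viewer.camera_info('scene')
for f in ('sc11','sc14'):
    im=cv2.imread(f'pics/{f}.png'); H,S,V=cv2.split(cv2.cvtColor(im,cv2.COLOR_BGR2HSV))
    m=(H>40)&(H<95)&(S>50)&(V>35); m[:200]=0;m[320:]=0;m[:,:145]=0;m[:,300:]=0
    for b in blobs(m,30): c=cv2.minEnclosingCircle(b)[0]; print(f,c,onplane([c],i,145).round())
a=cv2.imread('pics/sc11.png')[190:300,140:330].astype(int);b=cv2.imread('pics/sc14.png')[190:300,140:330].astype(int)
print((abs(a-b).max(2)>40).sum())
```

```text
sc11 (173.5, 224.0) [[ 437. -421.  145.]]
sc14 (173.86082458496094, 223.273193359375) [[ 434. -419.  145.]]
528
```

Pot unmoved and centred on the brick; lid is latched.

```bash
python3 -c "
from plant import order
print(order.close_job())"
```

```text
the job is handed in; nothing more can be done
None
```

The job is handed in at about 41 s of the 184 s; no verdict came back. The 40 mm sett carries the 10 mm and 15 mm pads, the shelf lies across them and the half brick, and the succulent stands over the brick. The other two pads are in the box with its lid pressed shut, and the last camera pictures agreed.

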